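# Lay the blue slide holder face down on the imager

### The job

Take the slide holder with the blue top band out of the drying rack, flip it over and lay it flat, slides facing down, in the middle of the imager's dark glass window and square to it (long side of the holder along the long side of the glass, either end first). Let go of it, and leave the yellow and green holders standing where they are in the rack.

Things in the scene. Friction and masses are not known exactly. Their poses are not given: they have to be found in the camera images.
- blue_centre (a point): Centre of the holder to move: rigid white plate, 8 mm thick (x), 70 wide (y), 100 tall (z), 70 g, top 20 mm blue all round. Stands upright in a rack groove, foot 10 mm above the table, lower 25 mm in the groove. Two glass slides with pink and violet spots are on its face, along -x, in the rack roughly towards the robot; +x is the plain back, so face down means x up. Its z runs to the blue end.
- yellow_centre (a point): Centre of a bystander holder, same shape and axes, yellow band. The fixed aluminium rack (275 x 80 mm) holds the three holders upright side by side, 90 mm apart along y, in any order, all facing the same way, in one groove 10 mm wide; its rims are 35 mm above the table. Lift a holder straight up 30 mm to clear it.
- green_centre (a point): Centre of another bystander holder in the rack, same shape and axes, green band.
- glass_centre (a point): Centre of the imager's dark glass, at its surface. The imager is a fixed white box, 200 mm (its x) by 210 mm (its y), 30 mm high; the glass is flush with its flat top, 140 mm along x (roughly away from the robot) by 110 mm along y, with a thin grey border; z is up. A holder lying on it has its centre 4 mm above this point.

How it is judged:
By the outcome, as a careful person would: the job done as asked, in the order asked, and still so for the second after the job is handed in, with the robot touching nothing.
It also fails if it takes over 35 s, if anything falls off the work surface, if the arm or the gripper's body presses on something with over 40 N, if the wrist force passes 120 N, or if a joint passes its speed limit or range.

### The arm

A 7-joint arm with a two-finger parallel gripper is mounted at the origin on the work surface. World frame = base frame: x ahead of the robot, y to its left, z up, the work surface at z = 0. Lengths are in m, angles in rad, forces in N, time in s.
With the tool pointing down it reaches from about 0.4 to 0.85 m from the base axis. Payload 10.4 kg.
Tool frame: the origin (TCP) lies between the finger pads; the fingertips stand 17 mm ahead of it and the grasp point (between the pads) lies 2 mm behind it; z points along the fingers, y is the direction in which the jaws open and shut (so a half turn about z gives the same grasp; the last joint's range is limited). The gripper opens to 85 mm and grips with 20 to 120 N. Pads are 22 mm wide; open, the fingers measure 114 mm over their backs; the gripper's body (76 mm by 85 mm) begins 54 mm behind the grasp point. The pads swing forward as they close: fully open they stand 13 mm farther back than shut.
Start: joints at [-1.252, 0.332, -0.065, 1.46, 0.022, 1.35, -0.088], TCP at [0.209, 0.589, 0.227] pointing down, gripper open.
Joint ranges: [-2.6, 2.6], [-0.5, 2.12], [-1.47, 1.34], [0.16, 2.42], [-1.27, 4.41], [0.06, 2.06], [-2.6, 2.6]. Speed limits (rad/s): [2.22, 2.22, 2.79, 2.79, 3.14, 3.14, 3.14].

### API

Orientations are given as a unit quaternion [x, y, z, w].
In Python, from workcell import manip gives the robot as it stands.
- The arm moves only by the tool jog_arm, never from a script. Its argument "steps" is one flat list of numbers, 5 for each row, row after row: the finger opening in m, from 0 to 0.0854, then the shift along the tool's x, y, z in m, then the turn about the tool's z in rad. In form: [gripper, x, y, z, twist, gripper, x, y, z, twist, ...]. A call has exactly 10 rows; each row is the pose to reach, as a shift and turn from the pose commanded when the call began, along the tool's axes at that moment; what a row does not reach only later rows make up. A row lasts 1/10 s, in which the tool goes at most 50 mm and 8.59 degrees, less where a joint would pass 70% of its speed; a pose out of reach is approached as far as the arm can. A call with a gripper value outside its range is refused whole. The fingers move at their own pace and stop on an object; "grip_force" is the grip in N (left out, the last holds). Time passes only in rows, so rows that repeat a pose let the fingers close, or fill a call up. It gives the time, the measured TCP pose, the force and the opening at its end, in the units of the state.
- manip.get_obs(): the state, without advancing time (a new reading comes with each control period).
- manip.camera(name): name is "side" or "top"; returns (picture, depth): 420x560x3 uint8, red, green, blue; 420x560 float32, m along the optical axis (not along the pixel's ray), 0 where there is no reading.
- manip.calibration(name): a dict with "mtx" (3x3 intrinsics, pixels), "world_to_cam" (4x4, takes a point from world to camera coordinates). Camera axes: x right, y down, z forward; pixel columns grow to the right and rows downward; lengths in m; the calibration is good to about 2 mm. A picture is of the moment at which its call begins. calibration takes no time and is no camera call.
- manip.hand_in(): hands the job in, once; it reports no verdict.
The state is a dict: "clock": time; "joint_pos": joint angles; "joint_velocities": joint speeds; "tau": joint torques, N m; "position": TCP position; "ee_rot": TCP orientation; "ft_force": force on the tool from outside, world axes, zero at the start; "torque": the same for the moment, N m; "grip_width": opening from 0.0 (shut) to 1.0 (fully open).
Only numpy, scipy, OpenCV 4.12 (cv2) and the standard library are available. Lean on these libraries where they do the work, as an engineer would, in place of code of your own. Each camera call takes 0.05 s, during which the arm holds its last target.

## Working session

There is one attempt and no reset: what is moved stays moved. The work goes in short steps, Python scripts to look and compute and a tool call to move; the robot and the scene stay as the last step left them, time stands still between calls to the robot, and variables do not carry over. Pictures are saved under pics/ and viewed, and the job is handed in when it is done.

Besides the shell and the picture viewer there is one more tool, called by a JSON object that holds its "method" and its "body", one argument or row to a line. jog_arm: Moves the arm, as the interface text tells. Its arguments: {"type":"object","properties":{"steps":{"type":"array"},"grip_force":{"type":"number"}},"required":["steps"]}

```bash
mkdir -p pics; ls; python3 - <<'E'
from workcell import manip
import cv2,numpy as np
for n in("side","top"):
    p,d=manip.camera(n); c=manip.calibration(n)
    np.savez(f"{n}0.npz",p=p,d=d,K=c["mtx"],T=c["world_to_cam"])
    cv2.imwrite(f"pics/{n}0.png",p[...,::-1])
    T=c["world_to_cam"]; print(n,-T[:3,:3].T@T[:3,3],T[2,:3],c["mtx"][0,0])
o=manip.get_obs()
for k in("clock","position","ee_rot","ft_force","grip_width"):print(k,o[k])
E
```

```text
pics
side [0.24619425 0.44392911 0.38922872] [ 0.51833653 -0.69542815 -0.49770165] 414.56980670656776
top [ 0.44982941 -0.00328902  0.86259747] [ 0.15481234  0.0341023  -0.98735514] 396.7992243304149
clock 0.1
position [0.20937098 0.58853427 0.22641249]
ee_rot [ 1.70051910e-01  9.85434907e-01 -6.19785517e-04 -8.45033857e-05]
ft_force [ 0.54148472 -0.07730927  0.21655062]
grip_width 0.9990083960218761
```

View pics/side0.png

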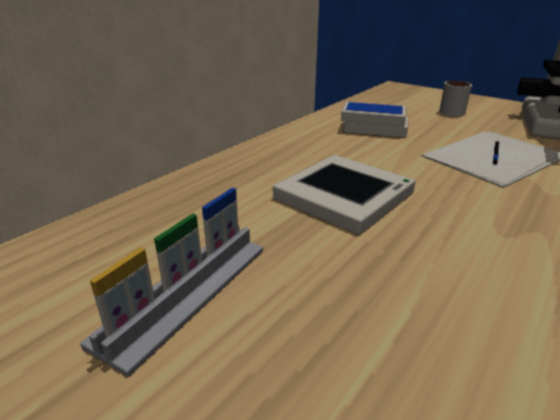

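View pics/top0.png

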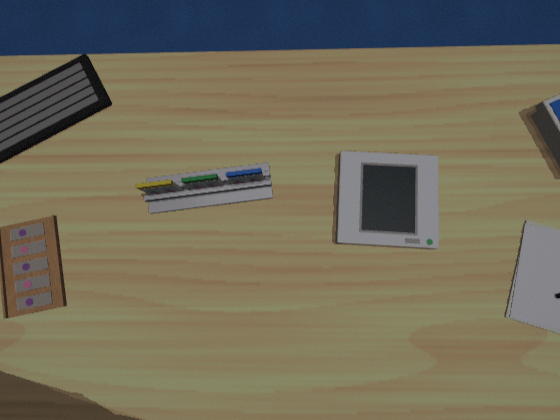

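```bash
cat > h.py <<'E'
import numpy as np,cv2
def load(n):
    f=np.load(n); return f["p"],f["d"],f["K"],f["T"]
def ray(uv,K,T,z):
    uv=np.atleast_2d(uv).astype(float); d=np.c_[(uv-K[[0,1],[2,2]])/K[[0,1],[0,1]],np.ones(len(uv))]@T[:3,:3]
    c=-T[:3,:3].T@T[:3,3]; return c+d*((z-c[2])/d[:,2])[:,None]
def pts(m,d,K,T):
    v,u=np.nonzero(m&(d>0)); z=d[v,u]
    P=np.c_[(u-K[0,2])/K[0,0]*z,(v-K[1,2])/K[1,1]*z,z]
    return (P-T[:3,3])@T[:3,:3]
def rect(P):
    (c,s,a)=cv2.minAreaRect((P[:,:2]*1000).astype(np.float32)); return np.round(c,1),np.round(s,1),round(a,1)
E
python3 - <<'E'
from h import *
bands={"blue":(105,125),"green":(50,85),"yellow":(22,32)}
roi={"top":(130,150,150,60),"side":(85,180,170,140)}
for n in("top","side"):
    p,d,K,T=load(n+"0.npz"); hsv=cv2.cvtColor(p,cv2.COLOR_RGB2HSV)
    x,y,w,h=roi[n]; R=np.zeros(d.shape,bool);R[y:y+h,x:x+w]=1
    for k,(a,b) in bands.items():
        m=R&(hsv[...,0]>=a)&(hsv[...,0]<=b)&(hsv[...,1]>150)&(hsv[...,2]>50)
        P=pts(m,d,K,T); print(n,k,m.sum(),"z pct",np.percentile(P[:,2],[5,50,95]).round(4))
        hi=P[P[:,2]>.104]
        print("   depth rect",rect(P),"mean hi",hi.mean(0).round(4),len(hi))
        if n=="top":
            v,u=np.nonzero(m); print("   ray rect z.11",rect(ray(np.c_[u,v],K,T,.11)))
p,d,K,T=load("top0.npz");g=cv2.cvtColor(p,cv2.COLOR_RGB2GRAY)
m=np.zeros_like(g);m[150:250,330:445]=g[150:250,330:445]
for nm,mm in(("glass",(g<75)),("box",(g>110))):
    q=np.zeros_like(g);q[145:252,330:445]=mm[145:252,330:445]*255
    cs,_=cv2.findContours(q,cv2.RETR_EXTERNAL,cv2.CHAIN_APPROX_NONE)
    c=max(cs,key=cv2.contourArea)[:,0]
    print(nm,cv2.minAreaRect(c.astype(np.float32)),rect(ray(c,K,T,.03)))
    P=pts(cv2.drawContours(np.zeros_like(g),[c[:,None]],-1,255,-1)>0,d,K,T);print(np.median(P,0))
E
```

```text
top blue 134 z pct [0.1034 0.11   0.1128]
   depth rect (array([629.5,  84.2]), array([ 5.8, 67.3]), 7.1) mean hi [0.6292 0.0838 0.1098] 124
   ray rect z.11 (array([628.9,  84.1]), array([ 7.7, 67.3]), 6.7)
top green 17 z pct [0.1074 0.1096 0.1118]
   depth rect (array([619. , 172.2]), array([ 5.3, 60.1]), 6.7) mean hi [0.6182 0.1796 0.1099] 17
   ray rect z.11 (array([618.7, 172.3]), array([ 6. , 59.6]), 5.6)
top yellow 161 z pct [0.0973 0.1099 0.1123]
   depth rect (array([608.4, 260.4]), array([ 6.8, 68.8]), 6.4) mean hi [0.6081 0.2599 0.1101] 124
   ray rect z.11 (array([607.1, 258.7]), array([ 9.6, 71.3]), 6.1)
side blue 171 z pct [0.0991 0.1097 0.111 ]
   depth rect (array([626.7,  87.2]), array([ 7.8, 65.9]), 5.4) mean hi [0.626  0.0904 0.1093] 153
side green 119 z pct [0.1089 0.1101 0.1109]
   depth rect (array([615.8, 174.5]), array([ 5.2, 65.3]), 6.3) mean hi [0.6154 0.1765 0.11  ] 116
side yellow 109 z pct [0.0935 0.1022 0.1107]
   depth rect (array([606.3, 262.3]), array([ 7.6, 67.5]), 6.9) mean hi [0.6055 0.2653 0.1083] 46
glass ((388.1808776855469, 198.35955810546875), (53.120216369628906, 66.38360595703125), 1.2730300426483154) (array([ 589.9, -214.2]), array([111.3, 140.7]), 86.3)
[ 0.5885452  -0.21456845  0.03118812]
box ((387.0, 198.0), (106.0, 114.0), 90.0) (array([ 590.7, -213.6]), array([245.5, 227.9]), 89.2)
[ 0.58945471 -0.21235045  0.03021386]
```

```bash
cat >> h.py <<'E'
from scipy.spatial.transform import Rotation as R_
def plan(o,target,yaw_y):
    "tool-frame shift and twist to put TCP at target with tool y at world angle yaw_y (deg, mod 180)"
    R=R_.from_quat(o["ee_rot"]).as_matrix(); s=R.T@(np.array(target)-o["position"])
    a=np.degrees(np.arctan2(R[1,1],R[0,1])); t=-((yaw_y-a+90)%180-90)
    return s.round(4),round(np.radians(t),4),round(a,2)
E
python3 - <<'E'
from h import *
p,d,K,T=load("top0.npz");g=cv2.cvtColor(p,cv2.COLOR_RGB2GRAY)
q=np.zeros_like(g);q[160:238,355:422]=(g[160:238,355:422]<75)*255
cs,_=cv2.findContours(q,cv2.RETR_EXTERNAL,cv2.CHAIN_APPROX_NONE);c=max(cs,key=cv2.contourArea)[:,0]
W=ray(c,K,T,.03)[:,:2]; box=cv2.boxPoints(cv2.minAreaRect((W*1000).astype(np.float32)))/1000
for i in range(4):
    a,b=box[i],box[(i+1)%4];L=np.linalg.norm(b-a);e=(b-a)/L;r=W-a;s=r@e;nrm=abs(r@np.array([-e[1],e[0]]))
    P=W[(nrm<.006)&(s>.015)&(s<L-.015)]
    l=cv2.fitLine(P.astype(np.float32),cv2.DIST_HUBER,0,.01,.01).ravel()
    print(L.round(4),np.degrees(np.arctan2(l[1],l[0])).round(2),l[2:])
p,d,K,T=load("side0.npz");g=cv2.cvtColor(p,cv2.COLOR_RGB2GRAY)
q=np.zeros_like(g);q[160:206,293:400]=(g[160:206,293:400]<60)*255
cs,_=cv2.findContours(q,cv2.RETR_EXTERNAL,cv2.CHAIN_APPROX_NONE);c=max(cs,key=cv2.contourArea)[:,0]
print(rect(ray(c,K,T,.03)))
from workcell import manip
print(plan(manip.get_obs(),[.629,.0845,.165],97))
E
```

```text
0.1407 -3.24 [ 0.57079995 -0.26694697]
0.1113 86.88 [ 0.65858024 -0.22186725]
0.1407 -3.6 [ 0.5928254  -0.16030937]
0.1113 86.23 [ 0.5216817  -0.20029382]
(array([ 588.3, -213.7]), array([110.8, 141.9]), 86.3)
(array([-0.5643, -0.3342,  0.0619]), np.float64(-0.4639), np.float64(70.42))
```

{"method": "jog_arm", "body": {
  "steps": [0.08, -0.564, -0.334, 0.04, -0.464, 0.08, -0.564, -0.334, 0.04, -0.464, 0.08, -0.564, -0.334, 0.04, -0.464, 0.08, -0.564, -0.334, 0.04, -0.464, 0.08, -0.564, -0.334, 0.04, -0.464, 0.08, -0.564, -0.334, 0.04, -0.464, 0.08, -0.564, -0.334, 0.04, -0.464, 0.08, -0.564, -0.334, 0.04, -0.464, 0.08, -0.564, -0.334, 0.04, -0.464, 0.08, -0.564, -0.334, 0.04, -0.464],
  "grip_force": 30
}}

```text
clock: 1.1
position: [0.527, 0.2068, 0.1967]
ee_rot: [-0.061, 0.998, 0.0, -0.0]
ft_force: [0.5, 1.8, -0.6]
grip_width: 0.939
```

```bash
python3 - <<'E'
from h import *
from workcell import manip
o=manip.get_obs();print(o["clock"],o["position"],o["grip_width"],plan(o,[.629,.0845,.165],97))
E
```

```text
1.1 [0.5269683  0.20684509 0.1966828 ] 0.9385950132504091 (array([-0.0863, -0.1339,  0.0317]), np.float64(0.0002), np.float64(97.01))
```

{"method": "jog_arm", "body": {
  "steps": [0.08, -0.086, -0.134, 0.03, 0, 0.08, -0.086, -0.134, 0.03, 0, 0.08, -0.086, -0.134, 0.03, 0, 0.08, -0.086, -0.134, 0.03, 0, 0.08, -0.086, -0.134, 0.03, 0, 0.08, -0.086, -0.134, 0.03, 0, 0.08, -0.086, -0.134, 0.03, 0, 0.08, -0.086, -0.134, 0.03, 0, 0.08, -0.086, -0.134, 0.03, 0, 0.08, -0.086, -0.134, 0.03, 0]
}}

```text
clock: 2.1
position: [0.6277, 0.0867, 0.1672]
ee_rot: [-0.061, 0.998, 0.0, 0.0]
ft_force: [0.7, -0.1, -0.3]
grip_width: 0.937
```

```bash
python3 - <<'E'
from h import *
from workcell import manip
o=manip.get_obs();print(o["clock"],o["position"],o["grip_width"],plan(o,[.629,.0845,.125],97))
p,d=manip.camera("side");c=manip.calibration("side");np.savez("side1.npz",p=p,d=d,K=c["mtx"],T=c["world_to_cam"])
cv2.imwrite("pics/side1.png",cv2.resize(p[90:300,90:370,::-1],None,fx=2.8,fy=2.8))
E
```

```text
2.1 [0.62771416 0.08673873 0.16721679] 0.936624333023742 (array([-0.001 , -0.0024,  0.0422]), np.float64(0.0009), np.float64(97.05))
```

View pics/side1.png

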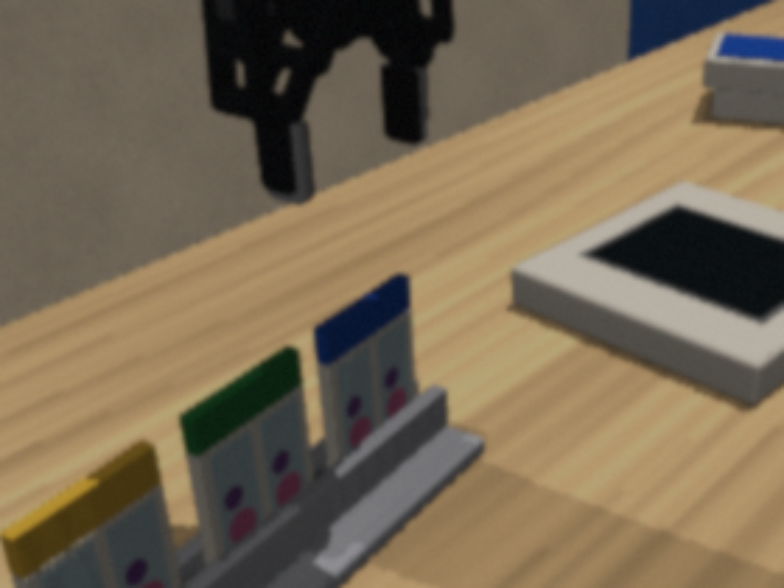

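```bash
python3 - <<'E'
from h import *
p,d,K,T=load("side1.npz")
m=np.zeros(d.shape,bool);m[90:165,150:260]=1
P=pts(m,d,K,T);P=P[(P[:,2]>.125)&(P[:,2]<.21)&(abs(P[:,0]-.628)<.06)&(abs(P[:,1]-.087)<.09)]
a=np.radians(7);q=np.c_[(P[:,0]-.6277)*np.cos(a)+(P[:,1]-.0867)*np.sin(a),-(P[:,0]-.6277)*np.sin(a)+(P[:,1]-.0867)*np.cos(a),P[:,2]]
for lo in np.arange(.13,.2,.005):
    s=q[(q[:,2]>=lo)&(q[:,2]<lo+.005)]
    for sg in(1,-1):
        r=s[s[:,1]*sg>0]
        if len(r)>3: print(lo.round(3),sg,len(r),"x",np.percentile(r[:,0],[5,95]).round(4),"y",np.percentile(r[:,1],[5,95]).round(4))
E
```

```text
0.18 1 18 x [-0.0087  0.0062] y [0.0455 0.0473]
0.18 -1 16 x [-0.0089  0.0074] y [-0.0409 -0.0392]
0.185 1 39 x [-0.012   0.0054] y [0.0412 0.0514]
0.185 -1 50 x [-0.0119  0.0079] y [-0.0446 -0.0392]
0.19 1 63 x [-0.0123  0.0036] y [0.042  0.0536]
0.19 -1 57 x [-0.0116  0.0091] y [-0.0447 -0.039 ]
0.195 1 75 x [-0.012   0.0049] y [0.0414 0.0541]
0.195 -1 54 x [-0.0121  0.008 ] y [-0.0457 -0.0391]
0.2 1 70 x [-0.0122  0.0041] y [0.041  0.0543]
0.2 -1 60 x [-0.0119  0.0087] y [-0.0524 -0.0388]
```

```bash
python3 - <<'E'
from h import *
p,d,K,T=load("side1.npz")
a=np.radians(97);y=np.array([np.cos(a),np.sin(a),0]);c=np.array([.6277,.0867,0])
for s in(.042,-.042):
  for z in(.16,.167,.18):
    q=T[:3,:3]@(c+s*y+[0,0,z])+T[:3,3];uv=(K@q)[:2]/q[2]
    print(s,z,uv.round(1),"crop",((uv-90)*2.8).round(0),"depth",q[2].round(3),d[int(uv[1]),int(uv[0])])
E
```

```text
0.042 0.16 [195.8 176.5] crop [296. 242.] depth 0.529 0.89877445
0.042 0.167 [195.2 171.5] crop [295. 228.] depth 0.525 0.92004895
0.042 0.18 [194.2 162.1] crop [292. 202.] depth 0.519 0.96716344
-0.042 0.16 [234.6 154.7] crop [405. 181.] depth 0.592 1.0066149
-0.042 0.167 [234.4 150.1] crop [404. 168.] depth 0.588 1.0278554
-0.042 0.18 [233.9 141.5] crop [403. 144.] depth 0.582 2.429182
```

{"method": "jog_arm", "body": {
  "steps": [0.08, -0.001, -0.001, 0.03, 0, 0.08, -0.001, -0.001, 0.05, 0, 0.08, -0.001, -0.001, 0.06, 0, 0.08, -0.001, -0.001, 0.065, 0, 0.08, -0.001, -0.001, 0.068, 0, 0.08, -0.001, -0.001, 0.068, 0, 0.08, -0.001, -0.001, 0.068, 0, 0.08, -0.001, -0.001, 0.068, 0, 0.08, -0.001, -0.001, 0.068, 0, 0.08, -0.001, -0.001, 0.068, 0]
}}

```text
clock: 3.15
position: [0.6291, 0.0853, 0.0992]
ee_rot: [-0.061, 0.998, 0.0, 0.0]
ft_force: [0.8, 0.2, 1.0]
grip_width: 0.938
```

```bash
python3 - <<'E'
from h import *
from workcell import manip
o=manip.get_obs();print(o["clock"],o["position"],o["ft_force"],o["grip_width"])
for n in("side","top"):
  p,d=manip.camera(n);c=manip.calibration(n);np.savez(n+"2.npz",p=p,d=d,K=c["mtx"],T=c["world_to_cam"])
  q=p[110:290,90:330] if n=="side" else p[100:280,120:360]
  cv2.imwrite(f"pics/{n}2.png",cv2.resize(q[...,::-1],None,fx=3.2,fy=3.2))
E
```

```text
3.15 [0.62907663 0.08530022 0.09916445] [0.83245005 0.23895604 0.99879057] 0.9377045230533612
```

View pics/side2.png

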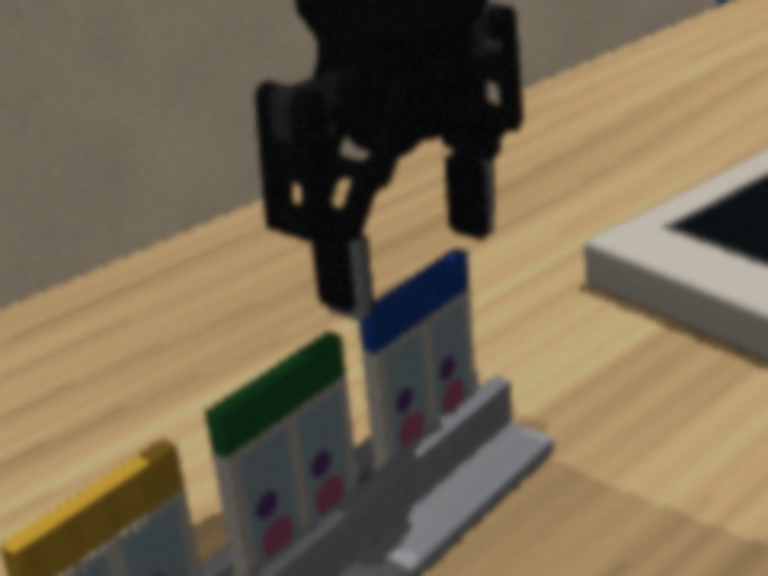

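View pics/top2.png

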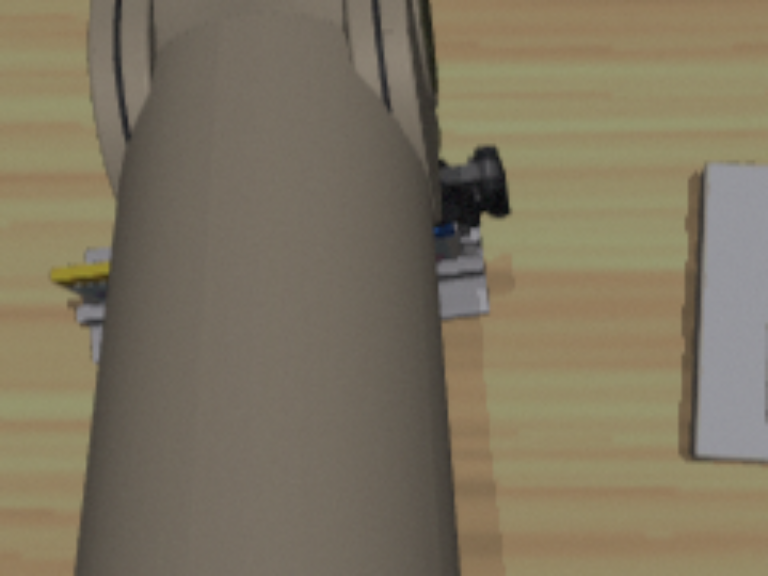

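```bash
python3 - <<'E'
from h import *
p,d,K,T=load("side2.npz")
m=np.zeros(d.shape,bool);m[110:215,150:260]=1
hsv=cv2.cvtColor(p,cv2.COLOR_RGB2HSV);blue=m&(hsv[...,0]>=105)&(hsv[...,0]<=125)&(hsv[...,1]>150)&(hsv[...,2]>50)
dark=m&(p.max(-1)<110)&~blue
a=np.radians(7);c=np.array([.6291,.0853])
def L(P):
    e=P[:,:2]-c; return np.c_[e[:,0]*np.cos(a)+e[:,1]*np.sin(a),-e[:,0]*np.sin(a)+e[:,1]*np.cos(a),P[:,2]]
b=L(pts(blue,d,K,T));print("blue",np.percentile(b,[3,50,97],axis=0).round(4), rect(b))
q=L(pts(dark,d,K,T));q=q[(abs(q[:,0])<.04)&(abs(q[:,1])<.07)]
for lo in np.arange(.10,.14,.005):
    s=q[(q[:,2]>=lo)&(q[:,2]<lo+.005)]
    for sg in(1,-1):
        r=s[(s[:,1]*sg>0.02)]
        if len(r)>3: print(lo.round(3),sg,len(r),"x",np.percentile(r[:,0],[5,95]).round(4),"y",np.percentile(r[:,1],[5,95]).round(4))
E
```

```text
blue [[-0.005  -0.0291  0.0935]
 [-0.0039  0.0025  0.1032]
 [-0.001   0.0337  0.1108]] (array([-2.8,  2.5]), array([66.1,  5.3]), 89.2)
0.1 1 7 x [-0.0028  0.004 ] y [0.0314 0.0345]
0.1 -1 4 x [-0.0042 -0.0031] y [-0.0331 -0.023 ]
0.105 1 7 x [-0.0034  0.0021] y [0.0209 0.034 ]
0.105 -1 5 x [-0.0039  0.0018] y [-0.0333 -0.0227]
0.11 1 13 x [-0.0051  0.0036] y [0.0245 0.0569]
0.11 -1 9 x [-0.0044  0.0005] y [-0.0334 -0.021 ]
0.115 1 28 x [-0.0116  0.0058] y [0.0418 0.0471]
0.115 -1 38 x [-0.0113  0.0075] y [-0.0422 -0.0392]
0.12 1 41 x [-0.0122  0.0037] y [0.0417 0.0528]
0.12 -1 42 x [-0.0116  0.0088] y [-0.0433 -0.0393]
0.125 1 60 x [-0.0117  0.004 ] y [0.0424 0.0542]
0.125 -1 46 x [-0.012  0.008] y [-0.0455 -0.0393]
0.13 1 54 x [-0.012   0.0042] y [0.043  0.0539]
0.13 -1 48 x [-0.0117  0.0082] y [-0.0497 -0.0391]
0.135 1 60 x [-0.0126  0.0042] y [0.042 0.054]
0.135 -1 43 x [-0.012   0.0084] y [-0.0441 -0.039 ]
0.14 1 64 x [-0.0121  0.0044] y [0.0421 0.0541]
0.14 -1 51 x [-0.0117  0.0096] y [-0.0442 -0.0393]
```

{"method": "jog_arm", "body": {
  "steps": [0.08, 0, 0, 0.006, 0, 0.08, 0, 0, 0.011, 0, 0.08, 0, 0, 0.011, 0, 0.06, 0, 0, 0.011, 0, 0.06, 0, 0, 0.011, 0, 0.06, 0, 0, 0.011, 0, 0.06, 0, 0, 0.011, 0, 0.06, 0, 0, 0.011, 0, 0.06, 0, 0, 0.011, 0, 0.06, 0, 0, 0.011, 0],
  "grip_force": 30
}}

```text
clock: 4.25
position: [0.629, 0.0853, 0.088]
ee_rot: [-0.061, 0.998, 0.0, 0.0]
ft_force: [-1.2, -0.1, -0.2]
grip_width: 0.805
```

```bash
cat > snap.py <<'E'
import sys
from h import *
from workcell import manip
o=manip.get_obs();print(o["clock"],o["position"].round(4) if hasattr(o["position"],"round") else o["position"],o["ft_force"],o["grip_width"])
tag=sys.argv[1]
for n in sys.argv[2:]:
  n,*r=n.split(":");p,d=manip.camera(n);c=manip.calibration(n);np.savez(n+tag+".npz",p=p,d=d,K=c["mtx"],T=c["world_to_cam"])
  x,y,w,h=map(int,r[0].split(","));cv2.imwrite(f"pics/{n}{tag}.png",cv2.resize(p[y:y+h,x:x+w,::-1],(768,768*h//w)))
E
python3 snap.py 3 side:90,110,240,180
```

```text
4.25 [0.629  0.0853 0.088 ] [-1.15616567 -0.10320061 -0.21283869] 0.8054701504104488
```

View pics/side3.png

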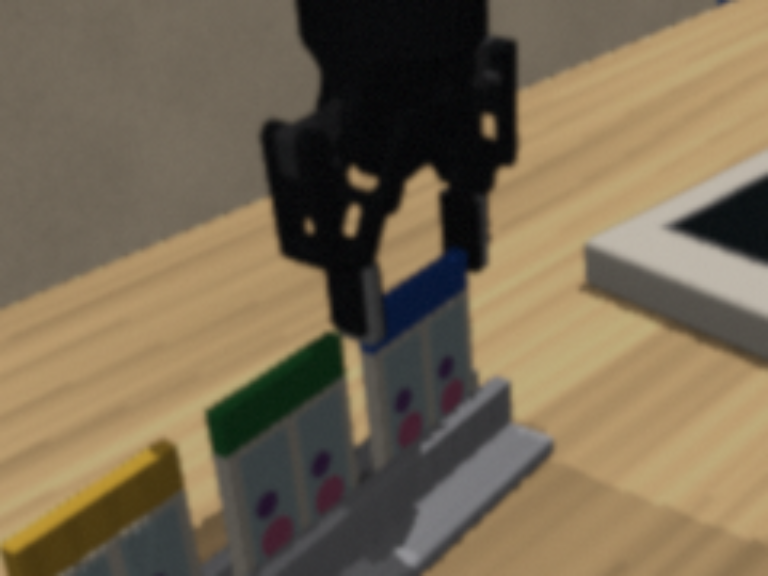

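{"method": "jog_arm", "body": {
  "steps": [0.06, 0, 0, -0.004, 0, 0.06, 0, 0, -0.012, 0, 0.06, 0, 0, -0.022, 0, 0.06, 0, 0, -0.034, 0, 0.06, 0, 0, -0.046, 0, 0.06, 0, 0, -0.058, 0, 0.06, 0, 0, -0.07, 0, 0.06, 0, 0, -0.08, 0, 0.06, 0, 0, -0.085, 0, 0.06, 0, 0, -0.085, 0]
}}

```text
clock: 5.3
position: [0.6293, 0.0853, 0.1737]
ee_rot: [-0.061, 0.998, 0.0, 0.001]
ft_force: [0.8, -0.6, -0.3]
grip_width: 0.801
```

```bash
python3 snap.py 4 side:90,80,240,180
python3 - <<'E'
from h import *
from workcell import manip
print(plan(manip.get_obs(),[.64,-.214,.173],86.5))
E
```

```text
5.3 [0.6293 0.0853 0.1737] [ 0.80882816 -0.62051507 -0.29283584] 0.8012118616494615
(array([ 2.550e-02, -2.984e-01, -1.000e-04]), np.float64(0.1833), np.float64(97.0))
```

View pics/side4.png

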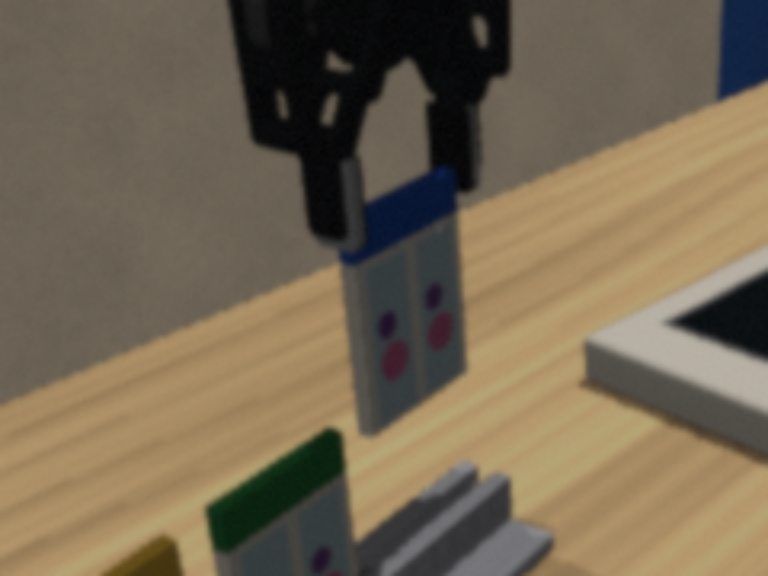

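{"method": "jog_arm", "body": {
  "steps": [0.06, 0.002, -0.03, 0, 0.02, 0.06, 0.005, -0.07, 0, 0.05, 0.06, 0.008, -0.11, 0, 0.08, 0.06, 0.012, -0.15, 0, 0.11, 0.06, 0.015, -0.19, 0, 0.14, 0.06, 0.018, -0.23, 0.01, 0.16, 0.06, 0.02, -0.265, 0.02, 0.18, 0.06, 0.022, -0.29, 0.03, 0.183, 0.06, 0.022, -0.302, 0.04, 0.183, 0.06, 0.022, -0.302, 0.045, 0.183]
}}

```text
clock: 6.35
position: [0.643, -0.2186, 0.126]
ee_rot: [0.032, 1.0, -0.0, -0.001]
ft_force: [0.2, 1.0, -0.9]
grip_width: 0.804
```

```bash
python3 snap.py 5 side:240,80,240,180
python3 - <<'E'
from h import *
from workcell import manip
print(plan(manip.get_obs(),[.644,-.217,.11],86.5))
E
```

```text
6.35 [ 0.643  -0.2186  0.126 ] [ 0.19852284  0.99323933 -0.94175842] 0.8041311256714514
(array([-0.0008, -0.0006,  0.0156]), np.float64(0.0001), np.float64(86.51))
```

View pics/side5.png

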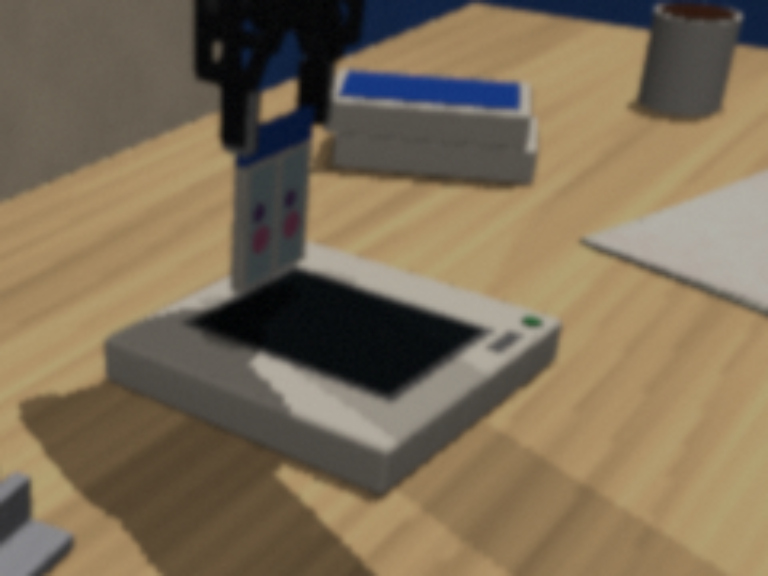

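{"method": "jog_arm", "body": {
  "steps": [0.06, -0.001, 0, 0.005, 0, 0.06, -0.001, 0, 0.01, 0, 0.06, -0.001, 0, 0.014, 0, 0.06, -0.001, 0, 0.016, 0, 0.06, -0.001, 0, 0.017, 0, 0.06, -0.001, 0, 0.018, 0, 0.06, -0.001, 0, 0.0185, 0, 0.06, -0.001, 0, 0.019, 0, 0.06, -0.001, 0, 0.0195, 0, 0.06, -0.001, 0, 0.0195, 0]
}}

```text
clock: 7.4
position: [0.6449, -0.2173, 0.1084]
ee_rot: [0.03, 1.0, 0.0, -0.0]
ft_force: [-0.0, 1.1, -1.2]
grip_width: 0.803
```

{"method": "jog_arm", "body": {
  "steps": [0.06, 0, 0, 0.0003, 0, 0.06, 0, 0, 0.0006, 0, 0.06, 0, 0, 0.0009, 0, 0.06, 0, 0, 0.0012, 0, 0.06, 0, 0, 0.0015, 0, 0.06, 0, 0, 0.0018, 0, 0.06, 0, 0, 0.002, 0, 0.06, 0, 0, 0.002, 0, 0.06, 0, 0, 0.002, 0, 0.06, 0, 0, 0.002, 0]
}}

```text
clock: 8.4
position: [0.6458, -0.2175, 0.1078]
ee_rot: [0.03, 1.0, -0.0, 0.001]
ft_force: [0.2, 0.2, 7.7]
grip_width: 0.805
```

```bash
python3 snap.py 6 side:270,80,160,120; python3 - <<'E'
from h import *
p,d,K,T=load("side6.npz")
m=np.zeros(d.shape,bool);m[80:200,300:345]=1
P=pts(m,d,K,T); c=np.array([.645,-.217]);a=np.radians(-3.5);e=P[:,:2]-c
q=np.c_[e[:,0]*np.cos(a)+e[:,1]*np.sin(a),-e[:,0]*np.sin(a)+e[:,1]*np.cos(a),P[:,2]]
for lo in np.arange(.02,.15,.005):
    s=q[(q[:,2]>=lo)&(q[:,2]<lo+.005)&(abs(q[:,0])<.015)&(abs(q[:,1])<.06)]
    if len(s)>3:print(lo.round(3),len(s),np.percentile(s[:,0],[10,50,90]).round(4),np.percentile(s[:,1],[3,97]).round(4))
E
```

```text
8.4 [ 0.6458 -0.2175  0.1078] [0.21771855 0.15002558 7.69080404] 0.8052111184417141
0.03 256 [-0.0131 -0.0047  0.0067] [-0.0573  0.0581]
0.035 50 [-0.0047 -0.0037 -0.0023] [-0.0338  0.0335]
0.04 50 [-0.0042 -0.0032 -0.002 ] [-0.0355  0.0337]
0.045 50 [-0.0047 -0.0034 -0.0017] [-0.0316  0.0338]
0.05 54 [-0.0048 -0.0036 -0.0024] [-0.0309  0.0344]
0.055 51 [-0.0044 -0.0035 -0.0013] [-0.0293  0.0343]
0.06 55 [-0.0043 -0.0032 -0.0008] [-0.0315  0.0345]
0.065 52 [-0.0045 -0.0035 -0.0021] [-0.0308  0.0341]
0.07 55 [-0.0046 -0.0033 -0.0014] [-0.033   0.0345]
0.075 57 [-0.0043 -0.0034 -0.0017] [-0.0328  0.0343]
0.08 56 [-0.0041 -0.0033 -0.0008] [-0.0324  0.0347]
0.085 57 [-0.0044 -0.0035 -0.0014] [-0.0323  0.0345]
0.09 57 [-0.0038 -0.0031  0.0008] [-0.0329  0.0342]
0.095 57 [-0.0041 -0.0032 -0.0008] [-0.0298  0.0347]
0.1 54 [-0.0039 -0.0031 -0.002 ] [-0.0299  0.0342]
0.105 61 [-0.0039 -0.0028 -0.0011] [-0.0336  0.0344]
0.11 57 [-0.0037 -0.0025 -0.0003] [-0.0343  0.0348]
0.115 51 [-0.0037 -0.0027 -0.0019] [-0.0317  0.035 ]
0.12 72 [-0.0093 -0.0031  0.0023] [-0.0363  0.0406]
0.125 79 [-0.0105 -0.0034  0.0026] [-0.0373  0.0456]
0.13 98 [-0.0101 -0.0024  0.0033] [-0.0387  0.0476]
0.135 59 [-0.0103 -0.0042  0.0056] [-0.0385  0.048 ]
0.14 59 [-0.011  -0.0041  0.0063] [-0.0387  0.0474]
0.145 64 [-0.0105 -0.0047  0.0063] [-0.0388  0.048 ]
```

View pics/side6.png

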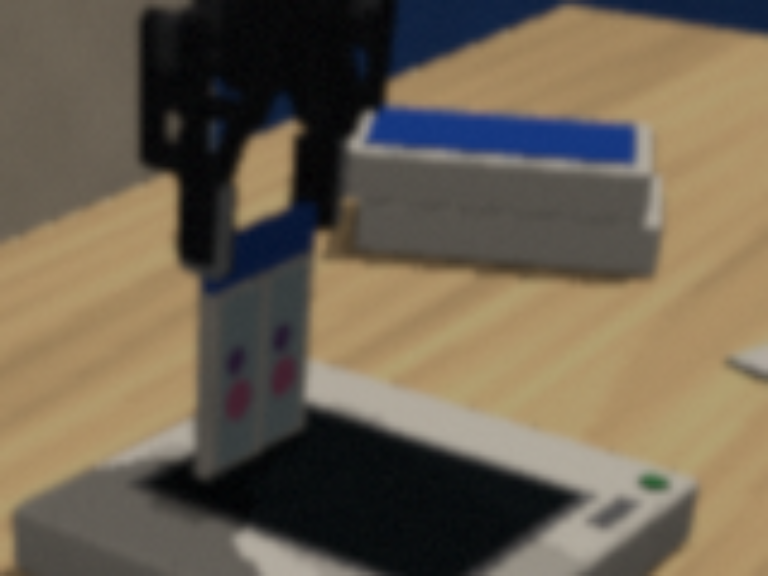

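{"method": "jog_arm", "body": {
  "steps": [0.06, 0.004, 0, 0.0005, 0, 0.06, 0.008, 0, 0.0005, 0, 0.06, 0.0165, 0, 0.001, 0, 0.06, 0.0245, 0, 0.0025, 0, 0.06, 0.0325, 0, 0.0045, 0, 0.06, 0.0405, 0, 0.0075, 0, 0.06, 0.048, 0, 0.011, 0, 0.06, 0.055, 0, 0.015, 0, 0.06, 0.0615, 0, 0.02, 0, 0.06, 0.0615, 0, 0.02, 0],
  "grip_force": 20
}}

```text
clock: 9.45
position: [0.5827, -0.214, 0.0869]
ee_rot: [0.031, 1.0, -0.0, -0.0]
ft_force: [-3.7, -0.6, 8.4]
grip_width: 0.805
```

```bash
python3 snap.py 7 side:270,80,160,120
```

```text
9.45 [ 0.5827 -0.214   0.0869] [-3.66989547 -0.55629202  8.43158959] 0.8050261206318626
```

View pics/side7.png

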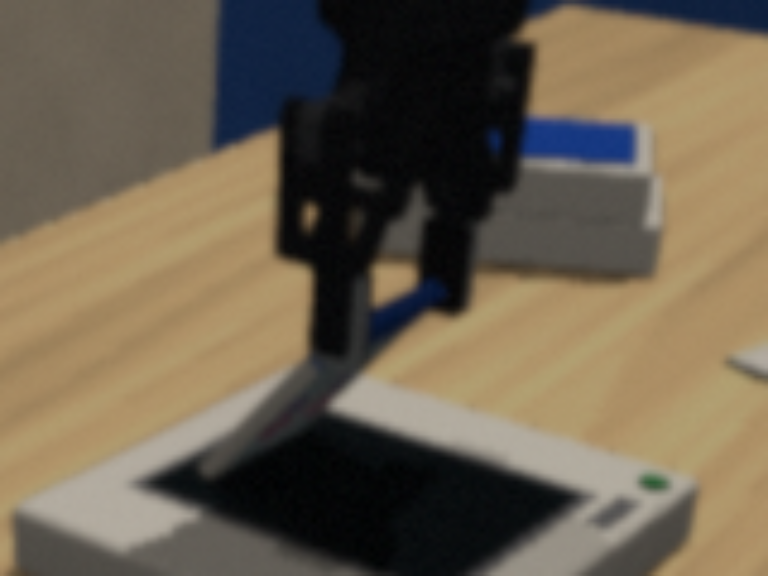

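{"method": "jog_arm", "body": {
  "steps": [0.06, 0.003, 0, 0.0025, 0, 0.06, 0.0065, 0, 0.0055, 0, 0.06, 0.012, 0, 0.011, 0, 0.06, 0.0175, 0, 0.0175, 0, 0.06, 0.022, 0, 0.0245, 0, 0.06, 0.0265, 0, 0.0315, 0, 0.06, 0.0295, 0, 0.039, 0, 0.06, 0.0325, 0, 0.0465, 0, 0.06, 0.034, 0, 0.051, 0, 0.06, 0.034, 0, 0.051, 0]
}}

```text
clock: 10.5
position: [0.5493, -0.2114, 0.0347]
ee_rot: [0.03, 1.0, 0.0, -0.0]
ft_force: [-1.6, -0.1, 3.6]
grip_width: 0.803
```

```bash
python3 snap.py 8 side:270,80,160,120;python3 - <<'E'
from h import *
p,d,K,T=load("side8.npz")
m=np.zeros(d.shape,bool);m[100:220,290:400]=1
P=pts(m,d,K,T); c=np.array([.589,-.214]);a=np.radians(-3.5);e=P[:,:2]-c
q=np.c_[e[:,0]*np.cos(a)+e[:,1]*np.sin(a),-e[:,0]*np.sin(a)+e[:,1]*np.cos(a),P[:,2]]
for lo in np.arange(.03,.09,.004):
    s=q[(q[:,2]>=lo)&(q[:,2]<lo+.004)&(abs(q[:,0])<.08)&(abs(q[:,1])<.055)]
    if len(s)>3:print(lo.round(3),len(s),np.percentile(s[:,0],[3,50,97]).round(4),np.percentile(s[:,1],[3,97]).round(4))
E
```

```text
10.5 [ 0.5493 -0.2114  0.0347] [-1.6378508  -0.11297532  3.60520554] 0.8025334115051612
0.03 1283 [-0.0765 -0.0315  0.0756] [-0.0491  0.0532]
0.034 21 [0.0323 0.0452 0.0562] [0.0126 0.0354]
0.038 101 [0.0206 0.0453 0.0548] [-0.0339  0.0355]
0.042 108 [0.0028 0.0301 0.0395] [-0.0282  0.0349]
0.046 132 [-0.0471  0.0109  0.0237] [-0.0353  0.0411]
0.05 102 [-0.0517 -0.0065  0.0064] [-0.036   0.0415]
0.054 101 [-0.051  -0.0417 -0.0119] [-0.0362  0.0472]
0.058 120 [-0.0508 -0.0404 -0.0287] [-0.0367  0.0484]
0.062 43 [-0.0514 -0.0444 -0.0307] [-0.0389  0.0482]
0.066 50 [-0.0522 -0.0448 -0.0327] [-0.0364  0.049 ]
0.07 48 [-0.0515 -0.0443 -0.0316] [-0.0394  0.0491]
0.074 53 [-0.0517 -0.0446 -0.0305] [-0.0381  0.0486]
0.078 51 [-0.0521 -0.0431 -0.0314] [-0.0365  0.0484]
0.082 43 [-0.0516 -0.045  -0.032 ] [-0.0389  0.0495]
0.086 31 [-0.054  -0.0473 -0.0313] [-0.0428  0.0472]
```

View pics/side8.png

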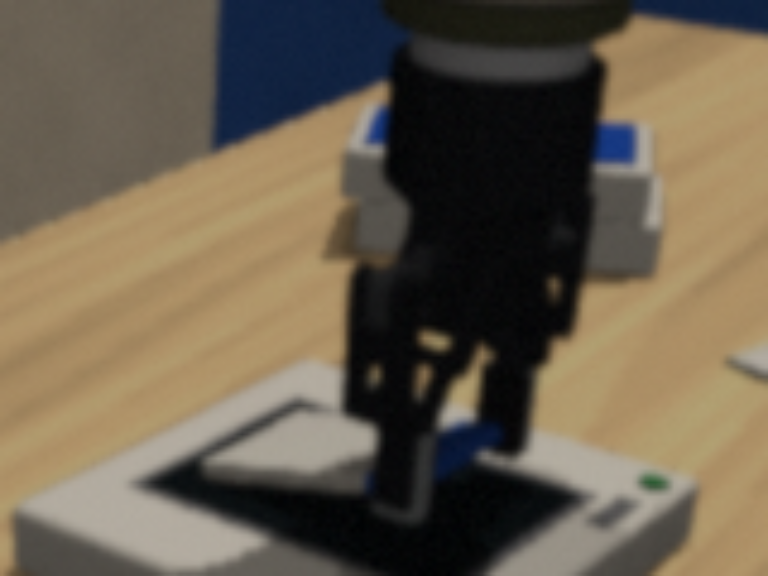

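{"method": "jog_arm", "body": {
  "steps": [0.06, 0.0005, 0, 0.003, 0, 0.06, 0.001, 0, 0.006, 0, 0.06, 0.0015, 0, 0.009, 0, 0.06, 0.002, 0, 0.0105, 0, 0.06, 0.002, 0, 0.012, 0, 0.06, 0.002, 0, 0.012, 0, 0.06, 0.002, 0, 0.012, 0, 0.06, 0.002, 0, 0.012, 0, 0.06, 0.002, 0, 0.012, 0, 0.06, 0.002, 0, 0.012, 0]
}}

```text
clock: 11.55
position: [0.5476, -0.2112, 0.0234]
ee_rot: [0.03, 1.0, 0.0, 0.0]
ft_force: [-2.5, 0.3, 2.3]
grip_width: 0.805
```

```bash
python3 snap.py 9 side:270,80,160,120;python3 - <<'E'
from h import *
p,d,K,T=load("side9.npz")
m=np.zeros(d.shape,bool);m[100:220,290:400]=1
P=pts(m,d,K,T); c=np.array([.589,-.214]);a=np.radians(-3.5);e=P[:,:2]-c
q=np.c_[e[:,0]*np.cos(a)+e[:,1]*np.sin(a),-e[:,0]*np.sin(a)+e[:,1]*np.cos(a),P[:,2]]
for lo in np.arange(.03,.06,.003):
    s=q[(q[:,2]>=lo)&(q[:,2]<lo+.003)&(abs(q[:,0])<.08)&(abs(q[:,1])<.055)]
    if len(s)>3:print(lo.round(3),len(s),np.percentile(s[:,0],[3,50,97]).round(4),np.percentile(s[:,1],[3,97]).round(4))
E
```

```text
11.55 [ 0.5476 -0.2112  0.0234] [-2.47918535  0.32405308  2.32787541] 0.8053652405850793
0.03 1050 [-0.077  -0.0387  0.076 ] [-0.05    0.0533]
0.033 26 [-0.0509  0.036   0.0533] [-0.0367  0.047 ]
0.036 88 [-0.0507  0.0313  0.0556] [-0.0349  0.0419]
0.039 210 [-0.0511  0.0343  0.0518] [-0.0344  0.0363]
0.042 189 [-0.0517  0.0055  0.0279] [-0.0348  0.046 ]
0.045 133 [-0.052  -0.023   0.0003] [-0.0353  0.0483]
0.048 92 [-0.0528 -0.0407 -0.0303] [-0.0369  0.0476]
0.051 31 [-0.0529 -0.0442 -0.0331] [-0.0361  0.0489]
0.054 35 [-0.0537 -0.0473 -0.0352] [-0.0367  0.049 ]
0.057 43 [-0.0535 -0.045  -0.0342] [-0.0372  0.049 ]
```

View pics/side9.png

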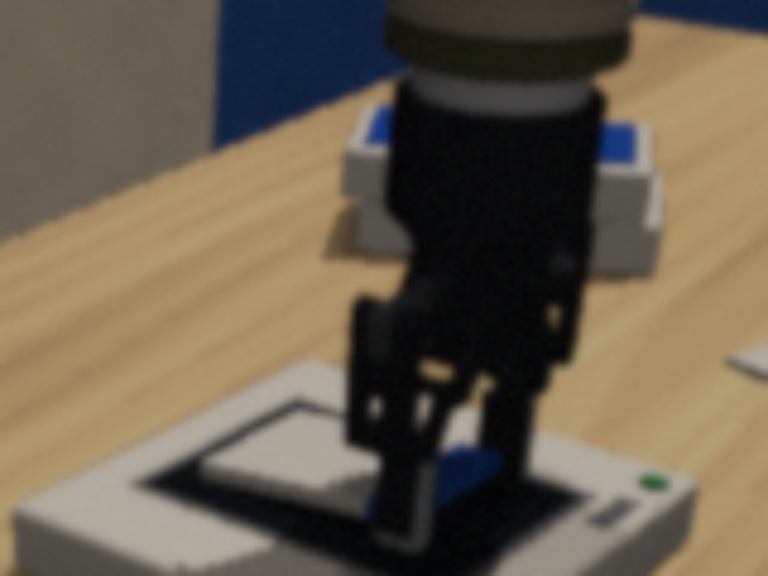

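{"method": "jog_arm", "body": {
  "steps": [0.075, 0, 0, 0, 0, 0.08, 0, 0, 0, 0, 0.085, 0, 0, 0, 0, 0.085, 0, 0, 0, 0, 0.085, 0, 0, -0.01, 0, 0.085, 0, 0, -0.03, 0, 0.085, 0, 0, -0.06, 0, 0.085, 0, 0, -0.1, 0, 0.085, 0, 0, -0.12, 0, 0.085, 0, 0, -0.12, 0]
}}

```text
clock: 12.6
position: [0.5495, -0.2121, 0.1477]
ee_rot: [0.031, 1.0, -0.0, 0.003]
ft_force: [0.0, 0.3, -0.4]
grip_width: 0.996
```

```bash
python3 snap.py 10 side:250,80,200,150 top:280,90,240,180;python3 - <<'E'
from h import *
p,d,K,T=load("side10.npz")
m=np.zeros(d.shape,bool);m[100:220,290:400]=1
P=pts(m,d,K,T); c=np.array([.589,-.214]);a=np.radians(-3.5);e=P[:,:2]-c
q=np.c_[e[:,0]*np.cos(a)+e[:,1]*np.sin(a),-e[:,0]*np.sin(a)+e[:,1]*np.cos(a),P[:,2]]
s=q[(q[:,2]>.0345)&(q[:,2]<.045)&(abs(q[:,0])<.08)&(abs(q[:,1])<.055)]
print(len(s),np.percentile(s,[2,50,98],axis=0).round(4),rect(s))
E
```

```text
12.6 [ 0.5495 -0.2121  0.1477] [ 0.04056695  0.34050371 -0.38854955] 0.9958375767867842
887 [[-0.0445 -0.0323  0.0351]
 [ 0.0013  0.005   0.0384]
 [ 0.0526  0.0356  0.0398]] (array([5. , 1.2]), array([ 72.8, 101.5]), 87.8)
```

View pics/side10.png

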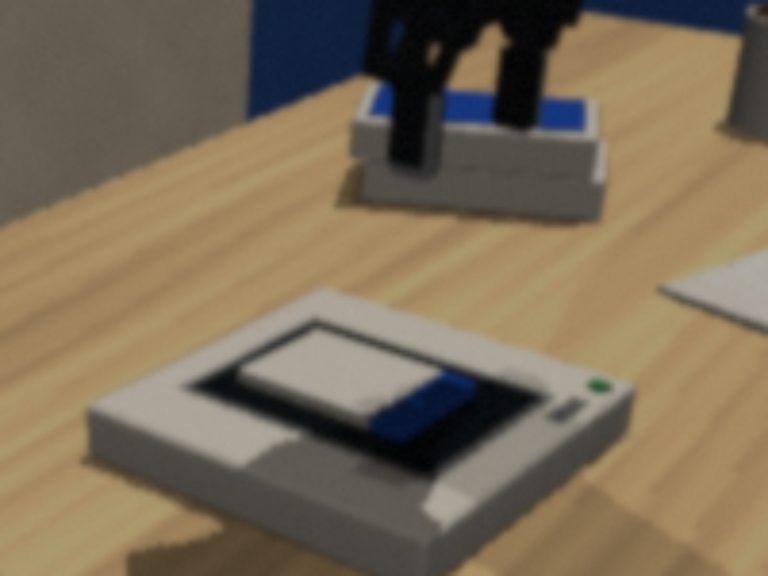

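View pics/top10.png

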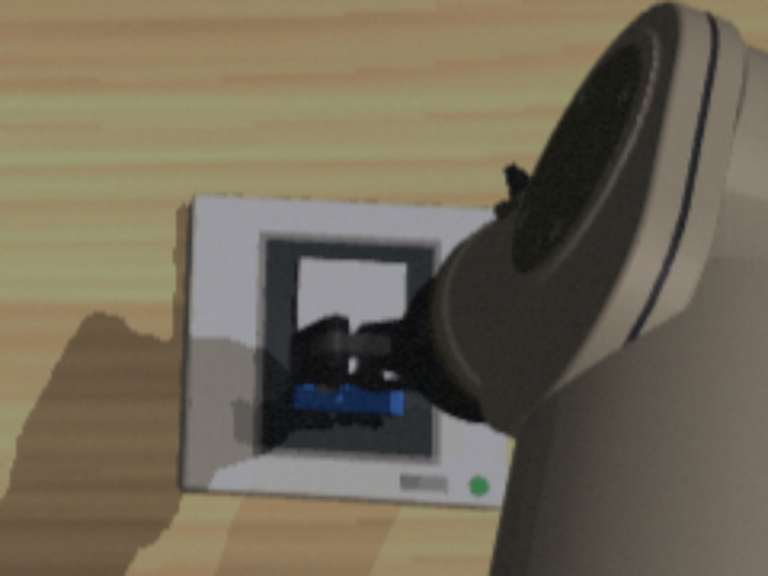

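{"method": "jog_arm", "body": {
  "steps": [0.08, 0, 0.05, -0.03, 0, 0.08, 0, 0.1, -0.03, 0, 0.08, 0, 0.15, -0.03, 0, 0.08, 0, 0.2, -0.03, 0, 0.08, 0, 0.25, -0.03, 0, 0.08, 0, 0.25, -0.03, 0, 0.08, 0, 0.25, -0.03, 0, 0.08, 0, 0.25, -0.03, 0, 0.08, 0, 0.25, -0.03, 0, 0.08, 0, 0.25, -0.03, 0]
}}

```text
clock: 13.7
position: [0.5628, 0.0365, 0.1733]
ee_rot: [0.032, 0.999, -0.0, -0.0]
ft_force: [0.7, -0.2, 0.1]
grip_width: 0.933
```

```bash
python3 snap.py 11 top:320,130,140,140;
```

```text
13.7 [0.5628 0.0365 0.1733] [ 0.74056308 -0.19443706  0.06399154] 0.9326469157850842
```

View pics/top11.png

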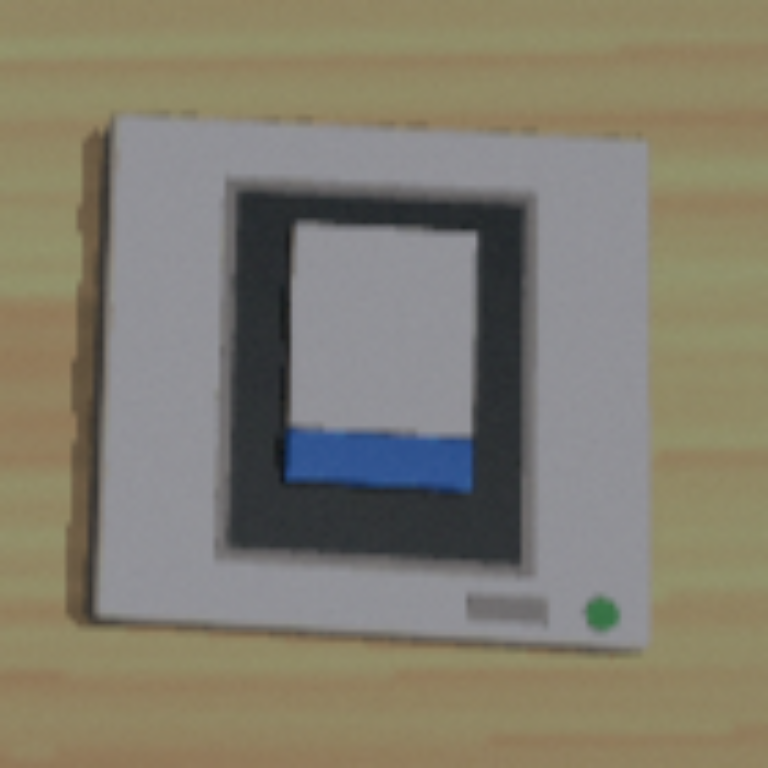

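```bash
cat > final.py <<'E'
import sys
from h import *
p,d,K,T=load(sys.argv[1]);g=cv2.cvtColor(p,cv2.COLOR_RGB2GRAY);hsv=cv2.cvtColor(p,cv2.COLOR_RGB2HSV)
blue=(hsv[...,0]>=100)&(hsv[...,0]<=125)&(hsv[...,1]>110)
R=np.zeros(g.shape,bool);R[163:236,360:418]=1
dark=R&(g<75)&~blue
cs,_=cv2.findContours((dark|0).astype(np.uint8)*255,cv2.RETR_CCOMP,cv2.CHAIN_APPROX_NONE)
hull=cv2.convexHull(max(cs,key=lambda c:cv2.contourArea(c)))
ins=cv2.drawContours(np.zeros_like(g),[hull],-1,255,-1)>0
ins=cv2.erode(ins.astype(np.uint8),np.ones((5,5)))>0
pl=(ins&((g>=75)|blue)).astype(np.uint8)*255
pl=cv2.morphologyEx(pl,cv2.MORPH_CLOSE,np.ones((3,3)))
cs,_=cv2.findContours(pl,cv2.RETR_EXTERNAL,cv2.CHAIN_APPROX_NONE);pc=max(cs,key=cv2.contourArea)
def lines(c,z):
    W=ray(c[:,0],K,T,z)[:,:2]; r=cv2.minAreaRect((W*1000).astype(np.float32));box=cv2.boxPoints(r)/1000;A=[]
    for i in range(4):
        a,b=box[i],box[(i+1)%4];L=np.linalg.norm(b-a);e=(b-a)/L;q=W-a;s=q@e;n=abs(q@np.array([-e[1],e[0]]))
        P=W[(n<.005)&(s>.012)&(s<L-.012)]
        l=cv2.fitLine(P.astype(np.float32),cv2.DIST_HUBER,0,.01,.01).ravel() if len(P)>5 else [0,0]
        A.append((round(L,4),round(float(np.degrees(np.arctan2(l[1],l[0]))),2)))
    return np.round(r[0],1),A
print("glass",lines(cv2.convexHull(hull) if 0 else hull,.03)); print("plate",lines(pc,.038))
E
python3 final.py top11.npz; python3 - <<'E'
from h import *
for n in("top11",):
    p,d,K,T=load(n+".npz")
    m=np.zeros(d.shape,bool);m[155:240,355:425]=1
    P=pts(m,d,K,T);s=P[(P[:,2]>.0345)&(P[:,2]<.043)];print(n,len(s),rect(s),np.median(s[:,2]))
E
```

```text
glass (array([ 589.6, -214.3]), [(np.float32(0.1396), 0.0), (np.float32(0.1102), 0.0), (np.float32(0.1396), 0.0), (np.float32(0.1102), 0.0)])
plate (array([ 595.5, -213.9]), [(np.float32(0.1016), -3.07), (np.float32(0.072), 87.95), (np.float32(0.1016), -2.98), (np.float32(0.072), 85.78)])
top11 1629 (array([ 588.9, -213.8]), array([141.4, 159.1]), 88.6) 0.03864125843245283
```

```bash
python3 - <<'E'
from h import *
from workcell import manip
print(plan(manip.get_obs(),[.5955,-.2152,.08],86.6))
E
```

```text
(array([-0.0485, -0.2494,  0.0934]), np.float64(-0.0036), np.float64(86.39))
```

{"method": "jog_arm", "body": {
  "steps": [0.08, -0.01, -0.04, 0, -0.003, 0.08, -0.02, -0.09, 0, -0.003, 0.08, -0.03, -0.14, 0, -0.003, 0.08, -0.04, -0.19, 0, -0.003, 0.08, -0.048, -0.23, 0.02, -0.003, 0.08, -0.048, -0.249, 0.05, -0.003, 0.08, -0.048, -0.249, 0.08, -0.003, 0.08, -0.048, -0.249, 0.093, -0.003, 0.08, -0.048, -0.249, 0.093, -0.003, 0.08, -0.048, -0.249, 0.093, -0.003]
}}

```text
clock: 14.75
position: [0.5963, -0.2128, 0.0816]
ee_rot: [0.028, 1.0, 0.0, 0.001]
ft_force: [0.3, 0.4, 0.3]
grip_width: 0.935
```

```bash
python3 - <<'E'
from h import *
from workcell import manip
print(plan(manip.get_obs(),[.5955,-.2152,.022],86.6))
E
```

```text
(array([ 0.0008, -0.0024,  0.0596]), np.float64(0.0024), np.float64(86.74))
```

{"method": "jog_arm", "body": {
  "steps": [0.08, 0, 0, 0.01, 0, 0.08, 0, 0, 0.02, 0, 0.08, 0, 0, 0.03, 0, 0.08, 0, 0, 0.038, 0, 0.08, 0, 0, 0.042, 0, 0.08, 0, 0, 0.045, 0, 0.08, 0, 0, 0.045, 0, 0.08, 0, 0, 0.045, 0, 0.08, 0, 0, 0.045, 0, 0.08, 0, 0, 0.045, 0]
}}

```text
clock: 15.75
position: [0.5958, -0.2133, 0.0357]
ee_rot: [0.029, 1.0, 0.0, 0.0]
ft_force: [0.4, -1.1, -0.4]
grip_width: 0.933
```

```bash
python3 snap.py 12 side:270,80,160,120; python3 - <<'E'
from h import *
from workcell import manip
print(plan(manip.get_obs(),[.5955,-.2152,.022],86.6))
p,d,K,T=load("side12.npz")
m=np.zeros(d.shape,bool);m[80:220,290:400]=1
P=pts(m,d,K,T); c=np.array([.589,-.214]);a=np.radians(-3.5);e=P[:,:2]-c
q=np.c_[e[:,0]*np.cos(a)+e[:,1]*np.sin(a),-e[:,0]*np.sin(a)+e[:,1]*np.cos(a),P[:,2]]
for lo in np.arange(.03,.075,.003):
    s=q[(q[:,2]>=lo)&(q[:,2]<lo+.003)&(abs(q[:,0])<.06)&(abs(q[:,1])<.055)]
    if len(s)>3:print(lo.round(3),len(s),np.percentile(s[:,0],[3,50,97]).round(4),np.percentile(s[:,1],[3,97]).round(4))
E
```

```text
15.75 [ 0.5958 -0.2133  0.0357] [ 0.36694542 -1.06186803 -0.42381103] 0.9326826926366304
(array([ 0.0002, -0.0019,  0.0137]), np.float64(0.0015), np.float64(86.69))
0.03 596 [-0.0584 -0.0274  0.0531] [-0.0531  0.0538]
0.033 88 [-0.0445 -0.0122  0.0495] [-0.0223  0.0363]
0.036 551 [-0.044  -0.0067  0.0503] [-0.0328  0.0352]
0.039 143 [-0.0436 -0.0069  0.0496] [-0.0301  0.0334]
0.051 20 [-0.0034  0.0046  0.0151] [-0.0417  0.0486]
0.054 24 [-0.0053  0.0012  0.0143] [-0.0432  0.0486]
0.057 24 [-0.0053 -0.0005  0.0145] [-0.0422  0.0532]
0.06 38 [-0.0052  0.0026  0.016 ] [-0.0406  0.0542]
0.063 33 [-0.0051  0.0002  0.0141] [-0.0423  0.054 ]
0.066 31 [-0.0056  0.0006  0.0164] [-0.0445  0.0547]
0.069 27 [-0.005   0.0001  0.0138] [-0.0425  0.054 ]
0.072 34 [-0.0058  0.0027  0.0141] [-0.0418  0.0547]
```

View pics/side12.png

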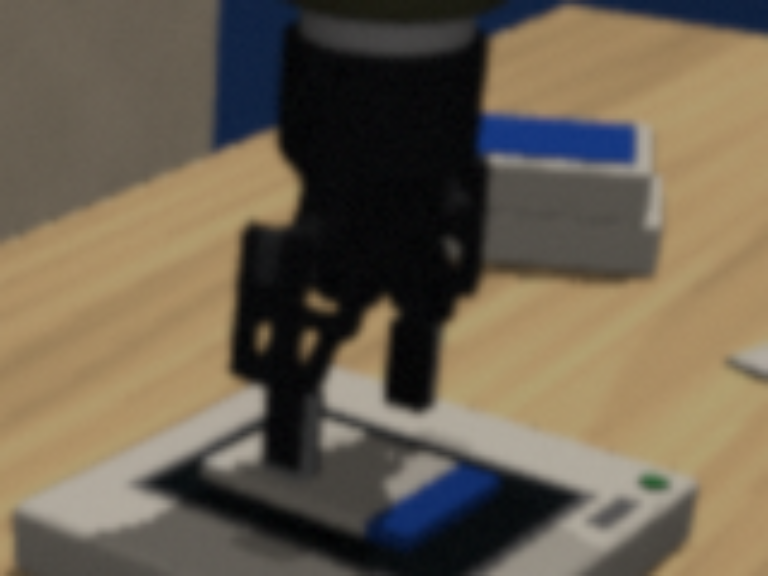

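{"method": "jog_arm", "body": {
  "steps": [0.08, 0, -0.0015, 0.005, 0, 0.08, 0, -0.0015, 0.01, 0, 0.08, 0, -0.0015, 0.014, 0, 0.08, 0, -0.0015, 0.0145, 0, 0.065, 0, -0.0015, 0.0145, 0, 0.065, 0, -0.0015, 0.0145, 0, 0.065, 0, -0.0015, 0.0145, 0, 0.065, 0, -0.0015, 0.0145, 0, 0.065, 0, -0.0015, 0.0145, 0, 0.065, 0, -0.0015, 0.0145, 0],
  "grip_force": 20
}}

```text
clock: 16.8
position: [0.5955, -0.2147, 0.0209]
ee_rot: [0.029, 1.0, 0.0, 0.0]
ft_force: [0.3, 0.7, -1.6]
grip_width: 0.81
```

```bash
python3 snap.py 13 side:270,80,160,120; python3 - <<'E'
from h import *
from workcell import manip
print(plan(manip.get_obs(),[.5895,-.2148,.022],86.6))
E
```

```text
16.8 [ 0.5955 -0.2147  0.0209] [ 0.31663272  0.69929282 -1.63211908] 0.8104657623794089
(array([ 0.006 , -0.0004, -0.0011]), np.float64(0.0015), np.float64(86.69))
```

View pics/side13.png

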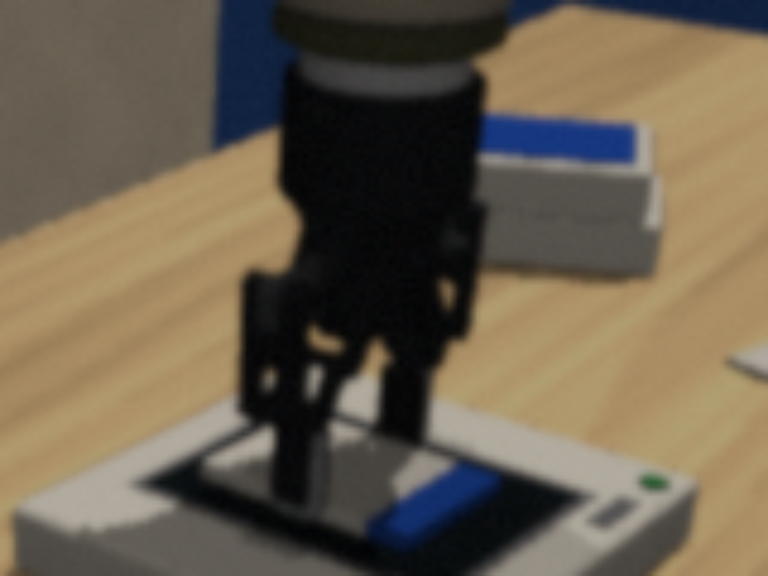

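{"method": "jog_arm", "body": {
  "steps": [0.065, 0.0015, 0, 0, 0, 0.065, 0.003, 0, 0, 0, 0.065, 0.0045, 0, 0, 0, 0.065, 0.006, 0, 0, 0, 0.065, 0.006, 0, 0, 0, 0.065, 0.006, 0, 0, 0, 0.075, 0.006, 0, 0, 0, 0.08, 0.006, 0, 0, 0, 0.08, 0.006, 0, 0, 0, 0.08, 0.006, 0, 0, 0]
}}

```text
clock: 17.85
position: [0.5896, -0.2144, 0.0209]
ee_rot: [0.029, 1.0, 0.0, 0.0]
ft_force: [-0.8, -0.3, 0.1]
grip_width: 0.937
```

{"method": "jog_arm", "body": {
  "steps": [0.08, 0, 0, -0.01, 0, 0.08, 0, 0, -0.04, 0, 0.08, 0, 0, -0.08, 0, 0.08, 0, 0.03, -0.12, 0, 0.08, 0, 0.08, -0.15, 0, 0.08, 0, 0.13, -0.15, 0, 0.08, 0, 0.18, -0.15, 0, 0.08, 0, 0.23, -0.15, 0, 0.08, 0, 0.25, -0.15, 0, 0.08, 0, 0.25, -0.15, 0]
}}

```text
clock: 18.85
position: [0.6039, 0.0413, 0.1716]
ee_rot: [0.025, 1.0, 0.001, 0.0]
ft_force: [0.2, 0.1, 0.0]
grip_width: 0.937
```

```bash
python3 snap.py 14 top:320,130,140,140 side:80,80,360,270; python3 final.py top14.npz
```

```text
18.85 [0.6039 0.0413 0.1716] [0.24907788 0.12431783 0.03031901] 0.937140554869788
glass (array([ 589.3, -214.4]), [(np.float32(0.1399), 0.0), (np.float32(0.1101), 0.0), (np.float32(0.1399), 0.0), (np.float32(0.1101), 0.0)])
plate (array([ 589.8, -213.8]), [(np.float32(0.1017), -3.07), (np.float32(0.072), 85.77), (np.float32(0.1017), -2.35), (np.float32(0.072), 86.31)])
```

View pics/top14.png

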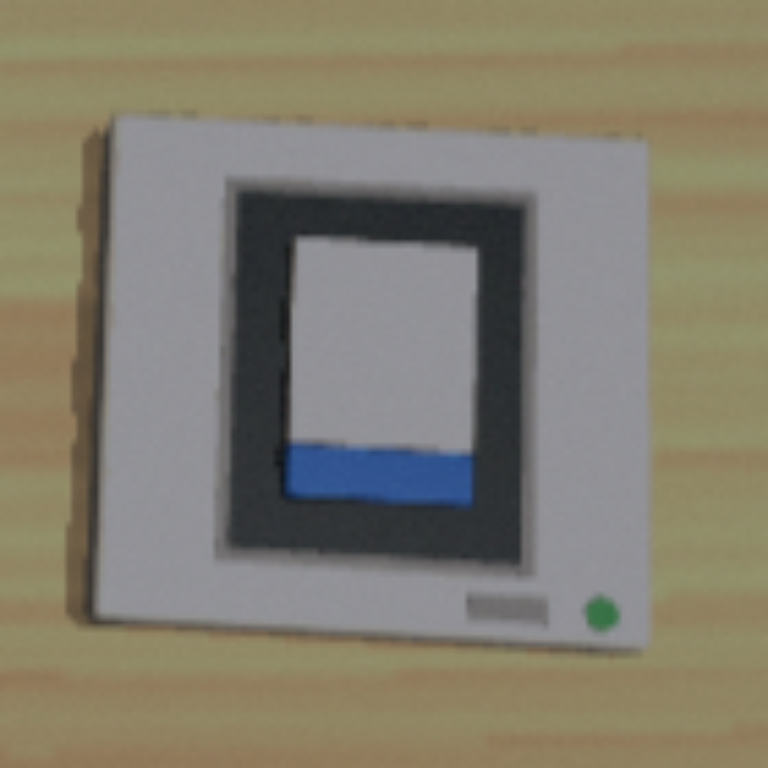

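View pics/side14.png

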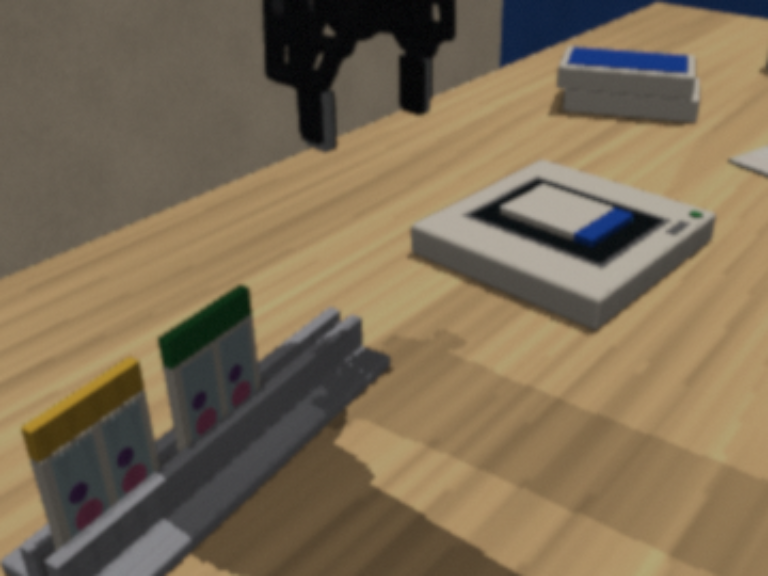

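```bash
python3 - <<'E'
from workcell import manip
print(manip.hand_in())
E
```

```text
the job is handed in; nothing more can be done
None
```

The blue holder is lying slides-down on the imager glass, released, and I handed the job in at 18.9 s of the 35 s allowed.

**What I did:** I gripped it by its narrow edges near the blue end, lifted it straight out of the rack and stood its foot on the glass. I then swung the gripper in an arc so the plate pivoted between the pads until it was nearly flat, back up. After letting go, I found it about 6 mm off centre. I took hold of it again, slid it 6 mm and released it.

**Last checks:**
- **Position:** the final top view puts the plate centre at (589.8, −213.8) mm and the glass centre at (589.3, −214.4) mm, so it is within about 1 mm of the middle.
- **Squareness:** the plate's edges measure −2.4° to −4.2°, and the glass is at about −3.4°. It is square to about 1°, which is the limit of these edge measurements.
- **Flatness:** after the first release the side-view depth put its top about 8 mm above the glass, so it was lying flat. I did not repeat that after the final slide, but it looks flat in both last pictures.
- **Other holders:** the yellow and green holders are still standing in the rack, and the gripper is well clear of everything.
- **Forces:** the largest reading I saw was about 8 N, pressing the holder's foot onto the glass. Forces were only read at the end of each move.

**One disagreement:** with the jaws open to about 80 mm, the fingertips measured about 14 mm behind the TCP. The figures given put them about 4 mm ahead of it. I used the camera measurement.

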